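# Warm the honey: jar behind the rail, inner zone knob to match the outer

### The job

Get the honey ready for warming: lift the jar with the grey screw lid over the rail and stand it upright on the warming plate, setting it down softly, since it is glass. Also turn only the inner of the two concentric knobs until its pointer lines up with the pointer of the outer knob; the outer knob must stay as it is set. Leave the other things on the worktop where they stand.

Things in the scene. Friction and masses are not known exactly. Their poses are not given: they have to be found in the camera images.
- warmer: aluminium warming plate, 180 mm deep (x) by 350 wide (y), fixed. Origin: centre of its underside; z up; front faces its -x. Railed plate on its -y half; control pod on its +y half (y = 30 to 170 mm): its top is a panel sloping down at 28 degrees to its +y end (the left, seen from the robot), 116 mm high beside the plate, 42 at the outer end; so the knobs' axis leans 28 degrees from vertical towards +y
- plate_centre (a point): centre of the top of the flat plate, 30 mm above the worktop; axes as the warmer's. The plate is 150 mm (x) by 180 mm (y) inside a rail 5 mm thick on all four sides whose top is 20 mm above the plate. A wall cabinet hangs over the rear of the worktop (front at world x = 0.61 m, its handles at 0.58, underside 0.45 m up, y from -0.48 to 0.36)
- honey_jar: round glass jar with a grey screw lid, 71 mm diameter at the widest, 110 mm tall, about 0.45 kg (0.3 to 0.6 kg), standing loose; it can be gripped across the body (68 mm) or the lid (66 mm, the top 10 mm). Origin: centre of its underside, z up through the lid
- inner_top (a point): on the axis of both knobs, at the very top of the inner knob; turns with it: x along its pointer, z out of the panel. Inner knob: black upright bar 62 mm long (32 on the pointer side, marked by a white line), 14 thick (10 over the last 9 mm of the pointer end), 32 tall, on a foot 44 mm wide, 6 high. The outer knob's top lies 40 mm below this point (its pointer ridge 37)
- inner_knob (a joint): angle of the inner knob in rad, 0 to 4.71, growing clockwise as seen facing the panel; 0 points at 7:30 on a clock face, 2.36 straight up the slope (towards the plate). It can be turned by gripping its bar across the thickness. Friction 0.05 N m; stays where it is left
- outer_knob (a joint): angle of the outer knob in rad, same zero, sense and range as inner_knob. Black disc of 84 mm diameter and 14 mm height under the inner knob, on the same axis, with its own white pointer ridge at its rim. Friction 0.03 N m; it turns independently
- outer_pointer (a point): on the top of the outer knob, at its pointer ridge, 40 mm from the axis; x = outwards along the pointer, z = out of the panel
- mug: cream mug, 78 mm diameter, 101 mm tall, with a handle; bystander. Origin: underside
- teaspoon: steel teaspoon, 130 mm long; bystander. Origin: underside
- butter: pack of butter, 73x102x37 mm; bystander. Origin: underside
- glass: clear drinking glass, 81 mm diameter, 91 mm tall; bystander. Origin: underside

How it is judged:
At the end, for the whole second after the job is handed in: The inner knob's pointer is within 0.15 rad (about 9 degrees) of the outer knob's and at rest, and the jar stands upright, at rest and released, flat on the plate inside the rail (base within 6 mm of the plate's height, centre within 45 mm front to back and 60 mm sideways of the plate's centre) (angle between the x axis of inner_top and the x axis of outer_pointer, either way round below 0.15 rad and velocity of joint inner_knob between -0.1 and 0.1 rad/s and x of honey_jar in the frame of plate_centre between -0.045 and 0.045 m and y of honey_jar in the frame of plate_centre between -0.06 and 0.06 m and z of honey_jar in the frame of plate_centre between -0.006 and 0.006 m and angle between honey_jar's own z axis and vertical below 0.1 rad and linear speed of honey_jar below 0.02 m/s); the robot touches nothing.
It fails at once if the outer knob is turned (its pointer moves more than 5 mm, about 7 degrees) (distance of outer_pointer from where it was at the start of the episode above 0.005 m).
It fails at once if the glass jar is dropped or banged on the warmer (more than 60 N) (contact force between honey_jar and warmer above 60 N).
It fails at once if a bystander (mug, teaspoon, butter or glass) is moved more than 30 mm (distance of any of mug, teaspoon, butter, glass from where it was at the start of the episode above 0.03 m).
It also fails if it takes over 54 s, if anything falls off the work surface, if the arm or the gripper's body presses on something with over 40 N, if the wrist force passes 120 N, or if a joint passes its speed limit or range.

### The arm

A 6-joint arm with a two-finger parallel gripper is mounted at the origin on a cart in front of the work surface, level with it; the furniture and walls round the work are solid. World frame = base frame: x ahead of the robot, y to its left, z up, the work surface at z = 0. Lengths are in m, angles in rad, forces in N, time in s.
With the tool pointing down it reaches from about 0.325 to 0.9 m from the base axis. Payload 6.1 kg.
Tool frame: the origin (TCP) lies midway between the tips of the shut fingers; the grasp point (between the pads) lies 19 mm behind it; z points along the fingers, y is the line along which they close (so a half turn about z gives the same grasp; the last joint's range is limited). The gripper opens to 85 mm and grips with 20 to 120 N. Pads are 22 mm wide; open, the fingers measure 114 mm over their backs; the gripper's body (76 mm by 85 mm) begins 54 mm behind the grasp point. The pads swing forward as they close: fully open they stand 13 mm farther back than shut.
Start: joints at [1.216, 0.22, 1.526, -0, 1.395, -0.126], TCP at [0.142, 0.609, 0.231] pointing down, gripper open.
Joint ranges: [-2.98, 2.98], [-0.91, 2.08], [0.09, 2.57], [-1.24, 4.39], [0.2, 2.65], [-2.68, 2.68]. Speed limits (rad/s): [2.57, 2.57, 3.01, 3.14, 3.14, 3.14].

### API

Orientations are given as [roll, pitch, yaw] about the fixed x, y, z axes, in that order (R = Rz(yaw) Ry(pitch) Rx(roll)).
In Python, from bench import bot, capture, camera_info, job gives the robot as it stands. The module is installed in compiled form; this text tells all that it offers.
- The arm moves only by the tool apply_moves, never from a script. Its argument "commands" is a list that holds one entry, the list of rows, each a list of 7 numbers: the shift along the tool's x, y, z in mm, then the turn, a rotation vector about the tool's x, y, z in rad, then the opening, from 0 (shut) to 1 (fully open). A call has 1 to 20 rows; each row shifts and turns the commanded pose from where the row before left it, along the tool's axes as they then stand; what a row does not reach is not made up. A row lasts 1/10 s, in which the tool goes at most 50 mm and 8.59 degrees, less where a joint would pass 70% of its speed; a pose out of reach is approached as far as the arm can. A call is refused whole if a number of a shift passes 50 or a number of a turn 0.15, either way. A call with a gripper value outside its range is refused whole. The fingers move at their own pace and stop on an object; "newtons" is the grip in N (left out, the last holds). Time passes only in rows, so rows that do not move let the fingers close. It gives the time, the measured TCP pose, the force, the opening and the grip force at its end, in the units of the state.
- bot.observe(): the state, without advancing time (a new reading comes with each control period).
- capture(name): name is "scene" or "side" or "wrist"; returns the picture (420x560x3 uint8, red, green, blue); there is no depth.
- camera_info(name): a dict with "fx", "fy", "cx", "cy" (pixels), "D" ([k1, k2, p1, p2, k3] as OpenCV has them; the pictures are not rectified), "camera_from_world" (4x4, takes a point from world to camera coordinates). Camera axes: x right, y down, z forward; pixel columns grow to the right and rows downward; lengths in m; the calibration is good to about 2 mm. A picture is of the moment at which its call begins: read the wrist's pose just before it. camera_info takes no time and is no camera call; for the wrist camera it gives the pose at the moment of the call.
- job.close_job(): hands the job in; it is judged then, once.
The state is a dict: "time": time; "qpos": joint angles; "qd": joint speeds; "tau": joint torques, N m; "position": TCP position; "eef_rot": TCP orientation; "wrist_force": force on the tool from outside, world axes, zero at the start; "wrist_torque": the same for the moment, N m; "finger_gap": finger opening in m; "grip_force": force on a finger pad.
Only numpy, scipy, OpenCV 4.12 (cv2) and the standard library are available. Lean on these libraries where they do the work, as an engineer would, in place of code of your own. Each camera call takes 0.05 s, during which the arm holds its last target. There are 200 camera calls.

## Working session

There is one attempt and no reset: what is moved stays moved. The work goes in short steps, Python scripts to look and compute and a tool call to move; the robot and the scene stay as the last step left them, time stands still between calls to the robot, and variables do not carry over. Pictures are saved under pics/ and viewed, at most 10 in all, crops included, and the job is handed in when it is done.

Besides the shell and the picture viewer there is one more tool, called after "Call:" by a JSON object that holds its "method" and its "body". apply_moves: Moves the arm, as the interface text tells. Its arguments: {"type":"object","properties":{"commands":{"type":"array","items":{"type":"array","items":{"type":"array","items":{"type":"number"}}}},"newtons":{"type":"number"}},"required":["commands"]}

```bash
mkdir -p pics
python3 - <<'E'
from bench import bot,capture,camera_info
import cv2,numpy as np
s=bot.observe();print(s['time'],s['position'],s['eef_rot'])
for n in("scene","side","wrist"):
    i=camera_info(n);im=capture(n);cv2.imwrite(f'pics/{n}0.png',im[...,::-1])
    print(n,i['fx'],i['cx'],i['cy'],i['D']);print(np.round(i['camera_from_world'],3).tolist())
E
```

```text
0.0 [0.14153694 0.60814122 0.2301873 ] [-3.13962332e+00 -2.54265030e-04  2.91280184e+00]
scene 403.90975738188644 286.51252101733616 203.56450682009375 [0.01444191 0.         0.         0.         0.        ]
[[-0.496, -0.868, 0.012, 0.296], [-0.596, 0.331, -0.731, 0.331], [0.631, -0.37, -0.682, 1.292], [0.0, 0.0, 0.0, 1.0]]
side 462.9091225315128 282.4659728932736 209.26732584270897 [0.00860658 0.         0.         0.         0.        ]
[[-0.985, 0.17, 0.007, 0.456], [0.141, 0.835, -0.532, -0.074], [-0.097, -0.523, -0.847, 1.579], [0.0, 0.0, 0.0, 1.0]]
wrist 319.40964593995903 277.8164520497897 209.7058565811546 [-0.03814648  0.          0.          0.          0.        ]
[[0.228, 0.974, -0.002, -0.624], [0.939, -0.219, 0.263, -0.033], [0.256, -0.062, -0.965, 0.379], [0.0, 0.0, 0.0, 1.0]]
```

View pics/scene0.png

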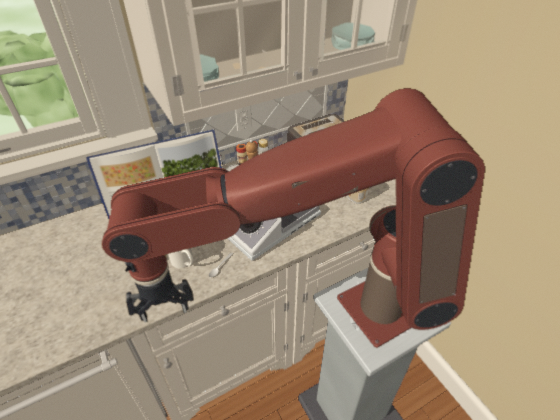

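View pics/side0.png

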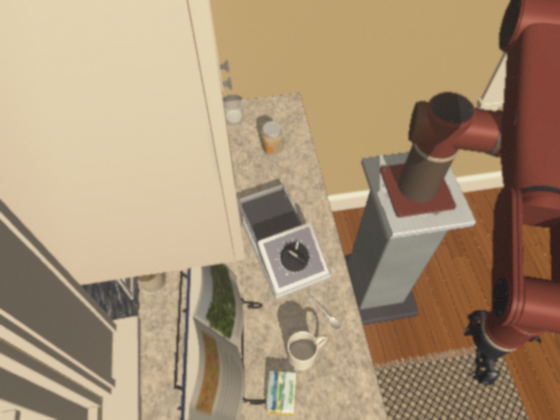

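View pics/wrist0.png

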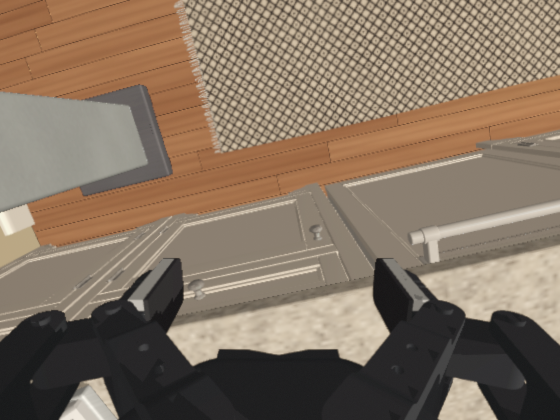

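Side view: the jar is near (271,135), the glass at (232,110), the plate at (272,212), the knobs at (293,257), the mug at (302,350) and the butter at (282,392). The arm hides the warmer in the scene view, so I'll enlarge the side view.

```bash
cat > h.py <<'E'
import cv2,numpy as np
from scipy.spatial.transform import Rotation as R
from bench import bot,capture,camera_info
def ray(i,uv):
    K=np.array([[i['fx'],0,i['cx']],[0,i['fy'],i['cy']],[0,0,1]])
    p=cv2.undistortPoints(np.array([[uv]],float),K,np.array(i['D']))[0,0]
    T=np.array(i['camera_from_world']);Rt=T[:3,:3].T
    return -Rt@T[:3,3],Rt@np.array([p[0],p[1],1])
def onplane(i,uv,z=None,n=(0,0,1),p0=None):
    o,d=ray(i,uv);n=np.array(n,float);p0=np.array([0,0,z]) if p0 is None else np.array(p0)
    return o+d*(n@(p0-o))/(n@d)
def proj(i,X):
    K=np.array([[i['fx'],0,i['cx']],[0,i['fy'],i['cy']],[0,0,1]]);T=np.array(i['camera_from_world'])
    return cv2.projectPoints(np.array(X,float).reshape(-1,3),cv2.Rodrigues(T[:3,:3])[0],T[:3,3],K,np.array(i['D']))[0][:,0]
E
python3 - <<'E'
from h import *
i=camera_info('side')
for n,uv,z in[('lid',(271,130),.11),('glass',(232,104),.09),('mug',(302,342),.1),('butter',(282,385),.037),('knob',(293,255),.14),('plate FL',(316,226),.05),('spoon',(325,312),0.005)]:
    print(n,onplane(i,uv,z).round(3))
im=cv2.imread('pics/side0.png')
c=im[90:300,215:345];cv2.imwrite('pics/side0c.png',cv2.resize(c[25:],None,fx=3.2,fy=3.2,interpolation=cv2.INTER_CUBIC))
E
```

```text
lid [ 0.461 -0.24   0.11 ]
glass [ 0.577 -0.402  0.09 ]
mug [0.495 0.479 0.1  ]
butter [0.561 0.562 0.037]
knob [0.477 0.249 0.14 ]
plate FL [0.377 0.119 0.05 ]
spoon [0.403 0.379 0.005]
```

View pics/side0c.png

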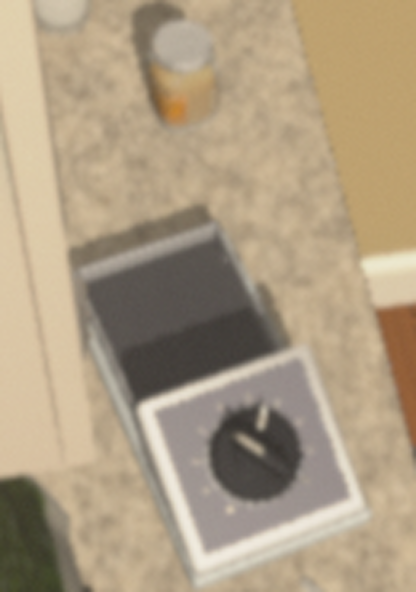

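The crop shows the lid centre at full-image (272,129). The panel corners are at (259,241), (310,224), (329,275) and (276,294). The inner white line points up-left and the outer ridge points up-right.

```bash
cat > w.py <<'E'
from h import *
i=camera_info('side')
f=lambda u,v:(215+u/3.2,115+v/3.2)
# panel corners: warmer frame x=+-.09, y=.03..0.17
TL=onplane(i,f(140,403),.116);TR=onplane(i,f(305,348),.116);BR=onplane(i,f(365,513),.042);BL=onplane(i,f(195,575),.042)
src=np.array([TL,TR,BR,BL])[:,:2];dst=np.array([[.09,.03],[-.09,.03],[-.09,.17],[.09,.17]])
a,b=dst-dst.mean(0),src-src.mean(0)
yaw=np.arctan2((a[:,0]*b[:,1]-a[:,1]*b[:,0]).sum(),(a*b).sum())
c,s=np.cos(yaw),np.sin(yaw);W=np.array([[c,-s],[s,c]]);O=src.mean(0)-W@dst.mean(0)
E
python3 - <<'E'
from w import *
print(src.round(3).tolist());print('yaw',yaw,'O',O,'resid',(O+dst@W.T-src).round(4).tolist())
print('plate centre',O+W@[0,-.07],'(if y=-.07)', 'panel centre',O+W@[0,.1])
for n,uv,z in[('rail far back',f(82,268),.05),('rail far front',f(216,224),.05)]:
    p=onplane(i,uv,z)[:2];print(n,W.T@(p-O))
t=np.deg2rad(28);n=np.r_[W@[0,np.sin(t)],np.cos(t)];up=np.r_[W@[0,-np.cos(t)],np.sin(t)]
P=np.r_[O+W@[0,.1],.079];r=np.cross(up,n)
q=lambda uv,h:(lambda d:(d@r,d@up,d@n))(onplane(i,f(*uv),n=n,p0=P+h*n)-P)
for nm,uv,h in[('in tip',(233,431),.054),('in line end',(264,454),.054),('in tail',(290,476),.054),('out tip',(266,407),.017),('out base',(259,430),.017),('disc c',(254,452),.014)]:print(nm,np.round(q(uv,h),4))
L=onplane(i,f(183,46),.11);print('jar',L)
E
```

```text
[[0.563, 0.177], [0.405, 0.145], [0.373, 0.284], [0.536, 0.317]]
yaw 0.20146707827984467 O [0.48934882 0.1328189 ] resid [[0.0085, 0.0037], [-0.0097, -0.0009], [-0.0058, -0.0028], [0.0071, -0.0]]
plate centre [0.5033563  0.06423472] (if y=-.07) panel centre [0.46933812 0.23079631]
rail far back [ 0.07349057 -0.17171961]
rail far front [-0.07193199 -0.17360206]
in tip [-0.0186  0.0325  0.054 ]
in line end [0.001  0.0047 0.054 ]
in tail [ 0.0168 -0.0209  0.054 ]
out tip [0.024  0.0413 0.017 ]
out base [0.0111 0.0238 0.017 ]
disc c [0.001  0.0065 0.014 ]
jar [ 0.45648368 -0.24255655  0.11      ]
```

```bash
cat >> w.py <<'E'
t=np.deg2rad(28);n=np.r_[W@[0,np.sin(t)],np.cos(t)];up=np.r_[W@[0,-np.cos(t)],np.sin(t)]
P=np.r_[O+W@[0,.1],.079];r=np.cross(up,n)
def toolR(a,half=1): # tool x opposite to pointer at angle a (cw from up), z=-n
    x=-half*(np.cos(a)*up+np.sin(a)*r);z=-n
    return np.c_[x,np.cross(z,x),z]
def plan(p,Rt=None):
    s=bot.observe();R0=R.from_euler('xyz',s['eef_rot']).as_matrix();Rt=R0 if Rt is None else Rt
    d=np.array(p)-s['position']
    print('t',round(s['time'],2),'rot',R.from_matrix(R0.T@Rt).as_rotvec().round(4),'shift before rot',(R0.T@d*1e3).round(1),'after',(Rt.T@d*1e3).round(1))
E
python3 - <<'E'
from w import *
K=P+.006*up+.054*n;print('K',K,'n',n)
plan(K+.1*n,toolR(np.deg2rad(-33.5)))
E
```

```text
K [0.46532522 0.25044448 0.129496  ] n [-0.09394452  0.45997606  0.88294759]
t 0.15 rot [ 0.3745 -0.3217  0.5449] shift before rot [-376.9 -232.4   12.9] after [-401.8   28.5  184.1]
```

Call:
{"method": "apply_moves", "body": {"commands": [[[-31,-19,0,0,0,0,1],[-31,-19,0,0,0,0,1],[-31,-19,0,0,0,0,1],[-31,-19,0,0,0,0,1],[-31,-19,0,0,0,0,1],[-31,-19,0,0,0,0,1],[-31,-19,0,0,0,0,1],[-31,-19,0,0,0,0,1],[-31,-19,0,0,0,0,1],[-31,-19,0,0,0,0,1],[-31,-19,0,0,0,0,1],[-31,-19,0,0,0,0,1],[0,0,0,0.0624,-0.0536,0.0908,1],[0,0,0,0.0624,-0.0536,0.0908,1],[0,0,0,0.0624,-0.0536,0.0908,1],[0,0,0,0.0624,-0.0536,0.0908,1],[0,0,0,0.0624,-0.0536,0.0908,1],[0,0,0,0.0624,-0.0536,0.0908,1],[0,0,0,0,0,0,1],[0,0,0,0,0,0,1]]]}}

```text
time: 2.15
position: [0.452, 0.3026, 0.2305]
eef_rot: [-2.856, 0.4, 2.418]
wrist_force: [0.4, -0.4, -0.3]
finger_gap: 0.0854
grip_force: 0.0
```

Run:
```python
from w import *
K=P+.006*up+.054*n
plan(K+.1*n,toolR(np.deg2rad(-33.5)))
i=camera_info('wrist');im=capture('wrist')
import pickle;pickle.dump(i,open('w1.pkl','wb'))
cv2.imwrite('pics/w1.png',im[...,::-1])
print(proj(i,[K,P+.006*up+.014*n]))
```

```text
t 2.15 rot [ 0.0014 -0.0019  0.0033] shift before rot [-1.5  2.1 14.4] after [-1.5  2.1 14.4]
[[281.34698503 207.07500061]
 [280.84571471 196.45640383]]
```

View pics/w1.png

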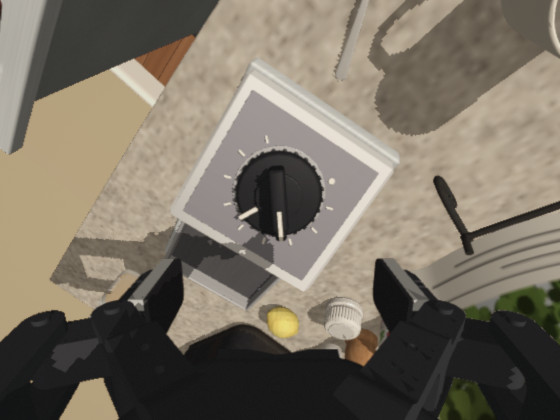

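The knobs are clearly visible. The disc centre is at about (279,193), the inner pointer tip at (281,237), the bar's tail at (276,169), and the outer ridge runs (257,209) to (240,218).

Run:
```python
from w import *
import pickle;i=pickle.load(open('w1.pkl','rb'))
im=cv2.imread('pics/w1.png');g=im.max(2)
m=(g<60).astype(np.uint8);lab,l,st,ce=cv2.connectedComponentsWithStats(m)
k=l[185,255];print(st[k],ce[k])
cnt=max(cv2.findContours((l==k).astype(np.uint8),0,1)[0],key=cv2.contourArea);e=cv2.fitEllipse(cv2.convexHull(cnt));print('ell',e)
q=lambda uv,h:(lambda d:(d@r,d@up,d@n))(onplane(i,uv,n=n,p0=P+h*n)-P)
print('disc c',np.round(q(e[0],.012),4))
circ=np.hypot(*(np.indices(g.shape)[::-1]-np.array(e[0])[:,None,None]))<46
wm=((g>140)&circ).astype(np.uint8);_,l,st,ce=cv2.connectedComponentsWithStats(wm)
for j in range(1,len(st)):
    if st[j,4]<15: continue
    pts=np.argwhere(l==j)[:,::-1].astype(float)
    for h in(.017,.054):
        Q=np.array([q(p,h)[:2] for p in pts]);c=Q.mean(0);v=np.linalg.svd(Q-c)[2][0];s=(Q-c)@v
        print(st[j],'h',h,'c',c.round(4),'line ang',np.rad2deg(np.arctan2(v[0],v[1])).round(1),'ends',(c+v*s.min()).round(4),(c+v*s.max()).round(4))
print('tail',np.round(q((276,169),.054),4))
for uv in[(248,78),(388,172),(303,290),(174,207)]:print(uv,np.round(q(uv,0),4))
```

```text
[ 235  151   87   89 5408] [278.4637574  192.37463018]
ell ((278.1825866699219, 193.68275451660156), (86.85488891601562, 87.91387176513672), 163.63800048828125)
disc c [0.0034 0.0055 0.012 ]
[262 149  10   3  17] h 0.017 c [ 0.0352 -0.0234] line ang 43.8 ends [ 0.0324 -0.0263] [ 0.0382 -0.0202]
[262 149  10   3  17] h 0.054 c [ 0.0358 -0.0265] line ang 43.8 ends [ 0.0334 -0.0291] [ 0.0385 -0.0238]
[273 148  11   2  19] h 0.017 c [ 0.0273 -0.0305] line ang -122.7 ends [ 0.0313 -0.0279] [ 0.0236 -0.0328]
[273 148  11   2  19] h 0.054 c [ 0.0289 -0.0327] line ang -122.7 ends [ 0.0324 -0.0305] [ 0.0257 -0.0348]
[286 149  10   3  15] h 0.017 c [ 0.0174 -0.0353] line ang -110.0 ends [ 0.0211 -0.0339] [ 0.0132 -0.0368]
[286 149  10   3  15] h 0.054 c [ 0.0203 -0.0369] line ang -110.0 ends [ 0.0235 -0.0357] [ 0.0166 -0.0383]
[241 152  20  16  34] h 0.017 c [ 0.0435 -0.0088] line ang 19.0 ends [ 0.04   -0.0188] [0.0473 0.0024]
[241 152  20  16  34] h 0.054 c [ 0.043  -0.0138] line ang 19.0 ends [ 0.04   -0.0225] [ 0.0464 -0.004 ]
[297 152   9   6  16] h 0.017 c [ 0.0064 -0.0373] line ang -91.
[... 1294 characters left out ...]
.0402]
[277 212   6  27 119] h 0.054 c [-0.0073  0.0194] line ang -38.0 ends [-0.0004  0.0107] [-0.0148  0.0291]
[288 212  33  27  96] h 0.017 c [-0.036   0.0186] line ang 15.6 ends [-0.0417 -0.002 ] [-0.0309  0.0369]
[288 212  33  27  96] h 0.054 c [-0.0264  0.0101] line ang 15.6 ends [-0.0315 -0.0078] [-0.022   0.0262]
[243 222  14  12  31] h 0.017 c [0.0088 0.0484] line ang -81.3 ends [0.0169 0.0471] [0.0004 0.0496]
[243 222  14  12  31] h 0.054 c [0.0127 0.0362] line ang -81.3 ends [0.0198 0.0351] [0.0053 0.0373]
tail [ 0.0213 -0.0181  0.054 ]
(248, 78) [ 0.0849 -0.0672  0.    ]
(388, 172) [-0.0761 -0.0705  0.    ]
(303, 290) [-0.0799  0.0819  0.    ]
(174, 207) [ 0.0822  0.0775 -0.    ]
```

```bash
cat >> w.py <<'E'
O=O+(.0035*r+.0)[:2]+W@[0,-.0052];P=P+.0035*r+.0052*up;K=P+.054*n
PC=np.r_[O+W@[0,-.075],.03]
E
python3 - <<'E'
from w import *
print('K',K,'PC',PC);plan(K-.026*n,toolR(np.deg2rad(-38)))
E
```

```text
K [0.46175466 0.25043618 0.12912042] PC [0.50196818 0.05354065 0.03      ]
t 2.2 rot [ 0.0021 -0.0018 -0.0766] shift before rot [  1.5  -0.5 140.7] after [  1.8  -0.  140.7]
```

Call:
{"method": "apply_moves", "body": {"commands": [[[1.7,-0.3,0,0.002,-0.002,-0.0766,1],[0,0,25,0,0,0,1],[0,0,25,0,0,0,1],[0,0,25,0,0,0,1],[0,0,20,0,0,0,1],[0,0,20,0,0,0,1],[0,0,10,0,0,0,1],[0,0,8,0,0,0,1],[0,0,7,0,0,0,1],[0,0,0,0,0,0,1],[0,0,0,0,0,0,1]]], "newtons": 25}}

```text
time: 3.3
position: [0.4645, 0.2389, 0.1077]
eef_rot: [-2.826, 0.381, 2.495]
wrist_force: [0.3, 0.7, -0.7]
finger_gap: 0.0855
grip_force: 0.0
```

Run:
```python
from w import *
plan(K-.026*n,toolR(np.deg2rad(-38)))
i=camera_info('wrist');im=capture('wrist');cv2.imwrite('pics/w2.png',im[...,::-1])
```

```text
t 3.3 rot [ 0.0002  0.0014 -0.0023] shift before rot [ 0.6 -0.   1.5] after [ 0.6 -0.   1.5]
```

View pics/w2.png

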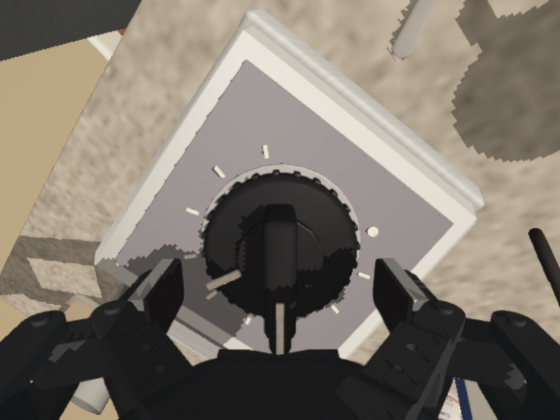

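The bar sits vertical at x≈281, centred between the pads. Closing now.

Call:
{"method": "apply_moves", "body": {"commands": [[[0,0,0,0,0,0,0],[0,0,0,0,0,0,0],[0,0,0,0,0,0,0],[0,0,0,0,0,0,0],[0,0,0,0,0,0,0],[0,0,0,0,0,0,0],[0,0,0,0,0,0,0],[0,0,0,0,0,0,0],[0,0,0,0,0,0,0],[0,0,0,0,0,0,0]]], "newtons": 25}}

```text
time: 4.35
position: [0.4648, 0.2394, 0.1071]
eef_rot: [-2.828, 0.381, 2.495]
wrist_force: [3.3, 4.4, -2.9]
finger_gap: 0.0136
grip_force: 29.6
```

Call:
{"method": "apply_moves", "body": {"commands": [[[0,0,0,0,0,0.1,0],[0,0,0,0,0,0.1,0],[0,0,0,0,0,0.1,0],[0,0,0,0,0,0.1,0],[0,0,0,0,0,0.1,0],[0,0,0,0,0,0.1,0],[0,0,0,0,0,0.1,0],[0,0,0,0,0,0.1,0],[0,0,0,0,0,0.1,0],[0,0,0,0,0,0.1,0],[0,0,0,0,0,0.1,0],[0,0,0,0,0,0,0],[0,0,0,0,0,0,0],[0,0,0,0,0,0,0]]]}}

```text
time: 5.75
position: [0.4654, 0.2397, 0.1071]
eef_rot: [2.916, 0.437, 1.284]
wrist_force: [6.0, 3.5, -5.5]
finger_gap: 0.0137
grip_force: 29.3
```

Run:
```python
from w import *
plan(K-.026*n,toolR(np.deg2rad(25)))
```

```text
t 5.75 rot [ 0.0029 -0.0022 -0.003 ] shift before rot [-0.9 -1.2  1.3] after [-0.9 -1.2  1.3]
```

Call:
{"method": "apply_moves", "body": {"commands": [[[0,0,0,0,0,0,1],[0,0,0,0,0,0,1],[0,0,0,0,0,0,1],[0,0,0,0,0,0,1],[0,0,0,0,0,0,1],[0,0,0,0,0,0,1],[0,0,0,0,0,0,1],[0,0,-10,0,0,0,1],[0,0,-20,0,0,0,1],[0,0,-30,0,0,0,1],[0,0,-30,0,0,0,1],[0,0,-30,0,0,0,1],[0,0,-20,0,0,0,1],[0,0,0,0,0,0,1],[0,0,0,0,0,0,1]]]}}

```text
time: 7.25
position: [0.4509, 0.3033, 0.2307]
eef_rot: [2.918, 0.44, 1.284]
wrist_force: [-0.2, -0.6, -0.7]
finger_gap: 0.0854
grip_force: 0.0
```

Run:
```python
from w import *
import pickle
i=camera_info('wrist');im=capture('wrist');cv2.imwrite('pics/w3.png',im[...,::-1]);pickle.dump(i,open('w3.pkl','wb'))
print(bot.observe()['position'],proj(i,[K,PC]))
```

```text
[0.45051025 0.30266245 0.22976726] [[278.14080498 203.98113917]
 [315.41844912 251.14054215]]
```

View pics/w3.png

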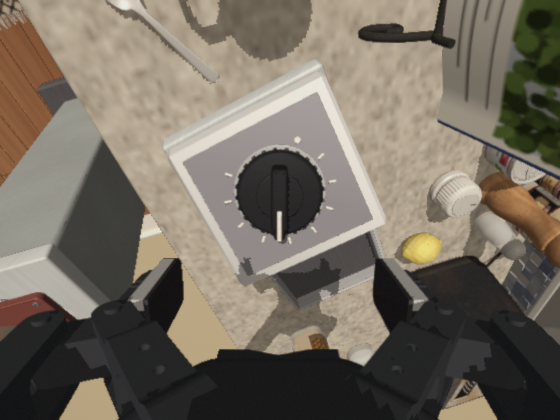

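The inner pointer ends at (280,241) and the outer ridge is now hidden just beneath it, so they are aligned. I'll check that numerically and plan the move to the jar.

Run:
```python
from w import *
g=cv2.imread('pics/w3.png').max(2)
for v in range(206,246,3):print(v,g[v,264:298].tolist())
Rd=R.from_euler('xyz',[np.pi,0,1.1]).as_matrix()
plan([.4565,-.2426,.21],Rd)
```

```text
206 [41, 40, 42, 42, 42, 40, 37, 32, 33, 40, 42, 43, 43, 44, 43, 44, 43, 43, 43, 42, 40, 35, 31, 24, 36, 41, 42, 42, 41, 42, 42, 41, 42, 43]
209 [41, 41, 42, 42, 41, 41, 36, 31, 33, 39, 41, 44, 42, 43, 43, 43, 41, 41, 43, 42, 40, 36, 31, 25, 26, 36, 41, 42, 41, 42, 41, 42, 42, 37]
212 [39, 42, 41, 42, 42, 41, 36, 32, 34, 39, 40, 43, 77, 169, 210, 220, 216, 163, 72, 41, 39, 33, 31, 28, 37, 40, 41, 42, 41, 42, 41, 36, 29, 34]
215 [42, 40, 40, 36, 38, 41, 37, 30, 34, 38, 41, 41, 79, 180, 222, 231, 219, 160, 70, 43, 38, 34, 29, 25, 34, 40, 39, 36, 30, 25, 33, 37, 41, 41]
218 [42, 41, 42, 42, 40, 40, 36, 30, 33, 38, 40, 41, 80, 178, 219, 228, 209, 147, 63, 41, 37, 35, 30, 25, 23, 36, 41, 40, 41, 42, 41, 41, 42, 42]
221 [41, 42, 41, 41, 42, 42, 37, 31, 34, 38, 40, 41, 82, 181, 222, 229, 210, 147, 63, 40, 38, 34, 30, 23, 23, 34, 39, 41, 41, 40, 40, 41, 41, 42]
224 [40, 41, 42, 41, 40, 40, 35, 31, 32, 37, 40, 39, 80, 180, 222, 230, 211, 149, 63, 40, 38, 34, 30, 25, 27, 37, 40, 41, 40, 40, 41, 40, 40, 40]
227 [40, 40, 40, 41, 41, 40, 39, 32, 32, 36, 39, 41, 82, 180, 221, 230, 211, 148, 64, 39
[... 436 characters left out ...]
, 207, 145, 60, 33, 37, 64, 84, 122, 147, 155, 150, 146, 146, 146, 146, 146, 146, 146]
239 [191, 152, 146, 146, 146, 146, 146, 146, 146, 143, 113, 74, 87, 178, 220, 229, 209, 145, 62, 49, 68, 78, 88, 139, 194, 221, 202, 163, 147, 146, 146, 146, 146, 146]
242 [150, 147, 146, 146, 146, 146, 146, 146, 146, 146, 146, 146, 145, 144, 121, 102, 97, 86, 81, 80, 86, 95, 131, 142, 140, 207, 222, 187, 151, 146, 146, 146, 146, 146]
245 [146, 146, 145, 146, 146, 146, 146, 146, 146, 146, 146, 146, 146, 146, 146, 146, 146, 145, 145, 145, 146, 145, 145, 146, 145, 146, 147, 146, 145, 145, 146, 145, 145, 145]
t 7.3 rot [0.2585 0.4184 0.229 ] shift before rot [-462.9  103.2  269.9] after [-483.2  252.7   19.8]
```

Call:
{"method": "apply_moves", "body": {"commands": [[[0,0,0,0.0517,0.0837,0.0458,1],[0,0,0,0.0517,0.0837,0.0458,1],[0,0,0,0.0517,0.0837,0.0458,1],[0,0,0,0.0517,0.0837,0.0458,1],[0,0,0,0.0517,0.0837,0.0458,1],[-34.5,18,0,0,0,0,1],[-34.5,18,0,0,0,0,1],[-34.5,18,0,0,0,0,1],[-34.5,18,0,0,0,0,1],[-34.5,18,0,0,0,0,1],[-34.5,18,0,0,0,0,1],[-34.5,18,0,0,0,0,1],[-34.5,18,0,0,0,0,1],[-34.5,18,0,0,0,0,1],[-34.5,18,0,0,0,0,1],[-34.5,18,0,0,0,0,1],[-34.5,18,0,0,0,0,1],[-34.5,18,0,0,0,0,1],[-34.5,18,0,0,0,0,1]]]}}

```text
time: 9.2
position: [0.4549, -0.2431, 0.2284]
eef_rot: [-3.139, -0.002, 1.099]
wrist_force: [0.3, 0.2, -0.2]
finger_gap: 0.0857
grip_force: 0.0
```

Call:
{"method": "apply_moves", "body": {"commands": [[[0,0,0,0,0,0,1],[0,0,0,0,0,0,1],[0,0,0,0,0,0,1]]]}}

```text
time: 9.5
position: [0.4557, -0.2406, 0.2291]
eef_rot: [-3.14, -0.002, 1.1]
wrist_force: [0.8, 1.2, 0.4]
finger_gap: 0.0855
grip_force: 0.0
```

Run:
```python
from w import *
import pickle
i=camera_info('wrist');im=capture('wrist');cv2.imwrite('pics/w4.png',im[...,::-1]);pickle.dump(i,open('w4.pkl','wb'))
print(proj(i,[[.4565,-.2426,.11]]))
cv2.imwrite('pics/s4.png',capture('side')[...,::-1])
plan([.4565,-.2426,.21],R.from_euler('xyz',[np.pi,0,1.1]).as_matrix())
```

```text
[[280.26856105 205.24535527]]
t 9.6 rot [-0.0003 -0.0018  0.0012] shift before rot [-1.9  1.2 19.7] after [-1.9  1.2 19.7]
```

View pics/w4.png

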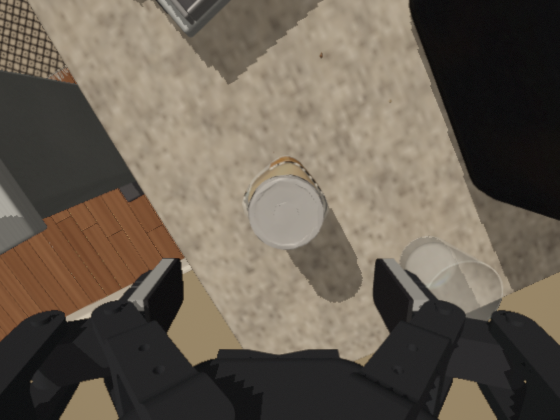

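The lid is at about (287,212), roughly 76 px across. The glass is off to the lower right at (450,270), clear of the fingers.

Run:
```python
from w import *
import pickle;i=pickle.load(open('w4.pkl','rb'))
im=cv2.imread('pics/w4.png');h=cv2.cvtColor(im,cv2.COLOR_BGR2HSV)
m=((h[...,1]<38)&(h[...,2]>120)).astype(np.uint8);m[:,:200]=0;m[:,370:]=0
m=cv2.morphologyEx(m,cv2.MORPH_OPEN,np.ones((5,5)))
_,l,st,ce=cv2.connectedComponentsWithStats(m);k=l[212,287];print(st[k],ce[k])
c=max(cv2.findContours((l==k).astype(np.uint8),0,1)[0],key=cv2.contourArea)
e=cv2.fitEllipse(cv2.convexHull(c));print(e)
L=onplane(i,e[0],.11);a=onplane(i,(e[0][0]-e[1][0]/2,e[0][1]),.11);print(L,np.linalg.norm(a-L)*2)
plan([L[0],L[1],.052])
```

```text
[ 248  176   77   73 4383] [285.62924937 212.14852841]
((285.7557067871094, 212.07537841796875), (73.73448181152344, 75.97341918945312), 95.65059661865234)
[ 0.45794837 -0.25009262  0.11      ] 0.06296273159986218
t 9.6 rot [0. 0. 0.] shift before rot [ -8.2   6.  177.7] after [ -8.2   6.  177.7]
```

Call:
{"method": "apply_moves", "body": {"commands": [[[-8,6.5,0,0,0,0,1],[0,0,25,0,0,0,1],[0,0,25,0,0,0,1],[0,0,25,0,0,0,1],[0,0,20,0,0,0,1],[0,0,15,0,0,0,1],[0,0,15,0,0,0,1],[0,0,15,0,0,0,1],[0,0,15,0,0,0,1],[0,0,12,0,0,0,1],[0,0,10,0,0,0,1],[0,0,0,0,0,0,1],[0,0,0,0,0,0,1]]]}}

```text
time: 10.9
position: [0.4589, -0.2516, 0.0532]
eef_rot: [3.141, -0.001, 1.1]
wrist_force: [1.0, -0.7, -0.0]
finger_gap: 0.0854
grip_force: 0.0
```

Call:
{"method": "apply_moves", "body": {"commands": [[[0,0,0,0,0,0,0.6],[0,0,0,0,0,0,0.6],[0,0,0,0,0,0,0.6],[0,0,0,0,0,0,0.6],[0,0,0,0,0,0,0.6],[0,0,0,0,0,0,0.6]]], "newtons": 40}}

```text
time: 11.5
position: [0.4593, -0.2519, 0.0544]
eef_rot: [3.14, -0.001, 1.1]
wrist_force: [-1.0, 2.4, 6.7]
finger_gap: 0.0792
grip_force: 49.5
```

Call:
{"method": "apply_moves", "body": {"commands": [[[0,0,0,0,0,0,0.6],[0,0,0,0,0,0,0.6],[0,0,0,0,0,0,0.6]]]}}

```text
time: 11.8
position: [0.4593, -0.2519, 0.0544]
eef_rot: [3.14, -0.001, 1.1]
wrist_force: [-2.9, 1.2, 6.0]
finger_gap: 0.0794
grip_force: 49.5
```

Run:
```python
from w import *
w=capture('wrist')[...,::-1];s=capture('side')[...,::-1]
s2=cv2.resize(s[80:200,200:330],None,fx=3.2,fy=3.5)[:420];
cv2.imwrite('pics/w5.png',cv2.resize(np.hstack([w[100:],s2[:320]]),(800,int(320*800/(560+s2.shape[1])))))
print(bot.observe())
```

```text
{'time': 11.9, 'qpos': array([-6.53202597e-01,  1.83584818e-01,  1.92933559e+00,  1.65918923e-03,
        1.02717170e+00, -1.83308045e-01]), 'qd': array([ 0.00073084, -0.00025721, -0.00052116, -0.00048879,  0.0006396 ,
        0.00015182]), 'tau': array([-1.17501919e-01, -3.92962039e+01, -3.18465114e+01,  9.68129234e-02,
       -1.16138712e+00,  1.74174638e-02]), 'position': array([ 0.45924079, -0.25187143,  0.05440794]), 'eef_rot': array([ 3.13985876e+00, -1.12405945e-03,  1.10004561e+00]), 'wrist_force': array([-1.91123012,  2.37727885,  6.47349767]), 'wrist_torque': array([0.38426366, 0.58300766, 0.03672062]), 'grip_force': 49.511180045083165, 'finger_gap': 0.07958187176030043}
```

View pics/w5.png

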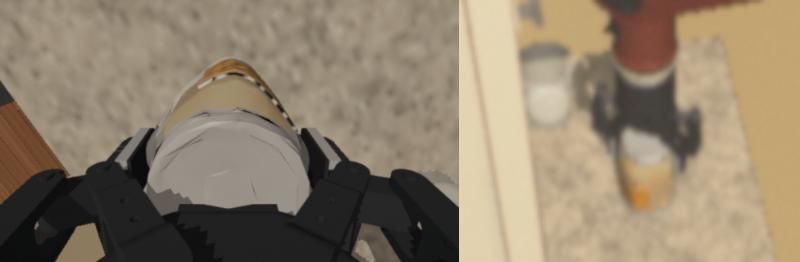

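The knuckle links are catching on the lid, so the gripper is too deep. I'll open, rise 14 mm and regrip.

Call:
{"method": "apply_moves", "body": {"commands": [[[0,0,0,0,0,0,1],[0,0,0,0,0,0,1],[0,0,0,0,0,0,1],[0,0,-7,0,0,0,1],[0,0,-7,0,0,0,1],[0,0,0,0,0,0,1],[0,0,0,0,0,0,0.6],[0,0,0,0,0,0,0.6],[0,0,0,0,0,0,0.6],[0,0,0,0,0,0,0.6],[0,0,0,0,0,0,0.6],[0,0,0,0,0,0,0.6],[0,0,0,0,0,0,0.6]]], "newtons": 40}}

```text
time: 13.2
position: [0.4594, -0.252, 0.0691]
eef_rot: [3.14, -0.001, 1.1]
wrist_force: [-2.2, 1.5, 13.4]
finger_gap: 0.0771
grip_force: 43.1
```

Call:
{"method": "apply_moves", "body": {"commands": [[[0,0,0,0,0,0,1],[0,0,0,0,0,0,1],[0,0,0,0,0,0,1],[0,0,-5,0,0,0,1],[0,0,-4,0,0,0,1],[0,0,0,0,0,0,1],[0,0,0,0,0,0,0.6],[0,0,0,0,0,0,0.6],[0,0,0,0,0,0,0.6],[0,0,0,0,0,0,0.6],[0,0,0,0,0,0,0.6],[0,0,0,0,0,0,0.6],[0,0,0,0,0,0,0.6]]], "newtons": 40}}

```text
time: 14.5
position: [0.4597, -0.2522, 0.0778]
eef_rot: [3.139, -0.001, 1.1]
wrist_force: [-2.1, 2.0, 10.2]
finger_gap: 0.0716
grip_force: 41.6
```

Call:
{"method": "apply_moves", "body": {"commands": [[[0,0,0,0,0,0,1],[0,0,0,0,0,0,1],[0,0,0,0,0,0,1],[0,0,-5,0,0,0,1],[0,0,0,0,0,0,1],[0,0,0,0,0,0,0.6],[0,0,0,0,0,0,0.6],[0,0,0,0,0,0,0.6],[0,0,0,0,0,0,0.6],[0,0,0,0,0,0,0.6],[0,0,0,0,0,0,0.6],[0,0,0,0,0,0,0.6]]], "newtons": 50}}

```text
time: 15.7
position: [0.4597, -0.2522, 0.0828]
eef_rot: [3.139, -0.001, 1.1]
wrist_force: [-1.6, 1.1, 8.2]
finger_gap: 0.0682
grip_force: 51.1
```

The gap is 68.2 mm, which matches the body. Test lift next.

Call:
{"method": "apply_moves", "body": {"commands": [[[0,0,-3,0,0,0,0.6],[0,0,-5,0,0,0,0.6],[0,0,-8,0,0,0,0.6],[0,0,-10,0,0,0,0.6],[0,0,0,0,0,0,0.6],[0,0,0,0,0,0,0.6],[0,0,0,0,0,0,0.6]]]}}

```text
time: 16.4
position: [0.4585, -0.2515, 0.107]
eef_rot: [3.141, -0.001, 1.1]
wrist_force: [0.0, -0.2, -4.3]
finger_gap: 0.0679
grip_force: 51.7
```

Run:
```python
from w import *
i=camera_info('side');w=capture('wrist')[...,::-1];s=capture('side')[...,::-1]
s2=cv2.resize(s[60:200,200:330],None,fx=3.2,fy=3.2)[:420];
cv2.imwrite('pics/w6.png',np.hstack([cv2.resize(w,(480,360)),s2[50:410][:,:320]][:2]) if s2.shape[0]>=410 else w)
print(PC);plan([PC[0],PC[1],.18])
```

```text
[0.50196818 0.05354065 0.03      ]
t 16.5 rot [0. 0. 0.] shift before rot [291.6 -99.6 -72.8] after [291.6 -99.6 -72.8]
```

View pics/w6.png

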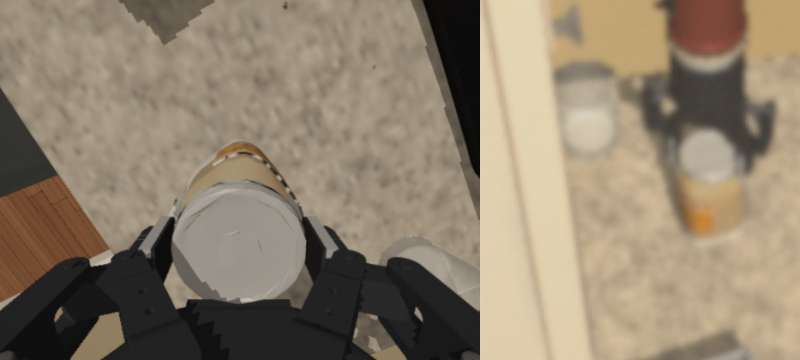

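Held: the jar is between the pads, clear of the worktop, with a 4.3 N load. Working out the carry next.

Run:
```python
from w import *
i=camera_info('wrist');s=bot.observe();print('jar-TCP',onplane(i,(277,284),s['position'][2]+.027)-s['position'])
T=np.r_[PC[:2]+W@[-.013,-.005],.175];print(T);plan(T)
```

```text
jar-TCP [0.00075653 0.00301739 0.027     ]
[0.49023166 0.04604039 0.175     ]
t 16.5 rot [0. 0. 0.] shift before rot [ 279.6 -106.6  -67.8] after [ 279.6 -106.6  -67.8]
```

Lift 68 mm, then carry in 14 smooth rows.

Call:
{"method": "apply_moves", "body": {"commands": [[[0,0,-8,0,0,0,0.6],[0,0,-16,0,0,0,0.6],[0,0,-20,0,0,0,0.6],[0,0,-16,0,0,0,0.6],[0,0,-8,0,0,0,0.6],[8,-3,0,0,0,0,0.6],[16,-6,0,0,0,0,0.6],[25,-9.6,0,0,0,0,0.6],[27,-10.3,0,0,0,0,0.6],[27,-10.3,0,0,0,0,0.6],[27,-10.3,0,0,0,0,0.6],[27,-10.3,0,0,0,0,0.6],[27,-10.3,0,0,0,0,0.6],[27,-10.3,0,0,0,0,0.6],[25,-9.6,0,0,0,0,0.6],[20,-7.6,0,0,0,0,0.6],[14,-5.3,0,0,0,0,0.6],[7,-2.7,0,0,0,0,0.6],[2.6,-1,0,0,0,0,0.6],[0,0,0,0,0,0,0.6]]]}}

```text
time: 18.5
position: [0.4899, 0.0462, 0.175]
eef_rot: [-3.141, -0.001, 1.101]
wrist_force: [0.1, -0.3, -3.5]
finger_gap: 0.0675
grip_force: 51.7
```

Run:
```python
from w import *
plan(np.r_[PC[:2]+W@[-.013,-.005],.1128])
i=camera_info('side');im=capture('side')[...,::-1];cv2.imwrite('pics/s7.png',im)
w=capture('wrist')[...,::-1];cv2.imwrite('pics/w7.png',w)
# dark plate extent check in side view: predicted rail corners vs first image edges
g=cv2.imread('pics/side0.png')
for c in[(-.08,-.17),(.08,-.17),(-.08,.03),(.08,.03)]:
    print(c,proj(i,np.r_[O+W@c,.05]))
print('observed far corners',(215+82/3.2,115+268/3.2),(215+216/3.2,115+224/3.2))
print(bot.observe()['wrist_force'],bot.observe()['finger_gap'])
```

```text
t 18.5 rot [0. 0. 0.] shift before rot [-0.1  0.4 62.2] after [-0.1  0.4 62.2]
(-0.08, -0.17) [[285.59835249 183.59325421]]
(0.08, -0.17) [[239.39219942 198.18860564]]
(-0.08, 0.03) [[309.48948368 233.19249028]]
(0.08, 0.03) [[260.55954991 249.95977977]]
observed far corners (240.625, 198.75) (282.5, 185.0)
[-0.03178518 -0.05715261 -3.00447056] 0.06763646091856086
```

Predicted rail corners match the observed ones to within 3 px. Lowering softly.

Call:
{"method": "apply_moves", "body": {"commands": [[[0,0,6,0,0,0,0.6],[0,0,12,0,0,0,0.6],[0,0,14,0,0,0,0.6],[0,0,12,0,0,0,0.6],[0,0,6,0,0,0,0.6],[0,0,2,0,0,0,0.6],[0,0,2,0,0,0,0.6],[0,0,2,0,0,0,0.6],[0,0,1,0,0,0,0.6],[0,0,1,0,0,0,0.6],[0,0,1,0,0,0,0.6],[0,0,0,0,0,0,0.6],[0,0,0,0,0,0,0.6]]]}}

```text
time: 19.9
position: [0.4906, 0.0459, 0.1166]
eef_rot: [3.141, -0.001, 1.1]
wrist_force: [-0.1, -0.3, -4.7]
finger_gap: 0.0678
grip_force: 51.9
```

Call:
{"method": "apply_moves", "body": {"commands": [[[0,0,1,0,0,0,0.6],[0,0,1,0,0,0,0.6],[0,0,1,0,0,0,0.6],[0,0,0,0,0,0,0.6]]]}}

```text
time: 20.3
position: [0.4905, 0.0459, 0.1134]
eef_rot: [3.141, -0.001, 1.1]
wrist_force: [-1.1, 0.9, -3.6]
finger_gap: 0.0673
grip_force: 51.9
```

Call:
{"method": "apply_moves", "body": {"commands": [[[0,0,0.7,0,0,0,0.6],[0,0,0,0,0,0,0.6],[0,0,0.7,0,0,0,0.6],[0,0,0,0,0,0,0.6]]]}}

```text
time: 20.7
position: [0.4908, 0.0461, 0.1132]
eef_rot: [3.141, -0.002, 1.1]
wrist_force: [-3.8, 0.5, 7.1]
finger_gap: 0.0674
grip_force: 54.9
```

The jar is in contact: the wrist force went from −4 to +7 N at the expected height. Release and retreat upward.

Call:
{"method": "apply_moves", "body": {"commands": [[[0,0,0,0,0,0,0.85],[0,0,0,0,0,0,0.9],[0,0,0,0,0,0,1],[0,0,0,0,0,0,1],[0,0,0,0,0,0,1],[0,0,-5,0,0,0,1],[0,0,-10,0,0,0,1],[0,0,-20,0,0,0,1],[0,0,-25,0,0,0,1],[0,0,-25,0,0,0,1],[0,0,-20,0,0,0,1],[0,0,-10,0,0,0,1],[0,0,0,0,0,0,1],[0,0,0,0,0,0,1]]]}}

```text
time: 22.1
position: [0.4901, 0.0459, 0.2266]
eef_rot: [3.141, -0.001, 1.1]
wrist_force: [0.2, -0.4, -0.8]
finger_gap: 0.0856
grip_force: 0.0
```

Run:
```python
from w import *
s=bot.observe();i=camera_info('wrist');im=capture('wrist')[...,::-1];cv2.imwrite('pics/w8.png',im);cv2.imwrite('pics/s8.png',capture('side')[...,::-1])
h=cv2.cvtColor(im,cv2.COLOR_BGR2HSV);print('pred lid px',proj(i,[s['position'][0],s['position'][1],.14]))
m=((h[...,1]<38)&(h[...,2]>120)).astype(np.uint8);m[:,:200]=0;m[:,370:]=0;m=cv2.morphologyEx(m,cv2.MORPH_OPEN,np.ones((5,5)))
_,l,st,ce=cv2.connectedComponentsWithStats(m)
for k in range(1,len(st)):
    if st[k,4]>1500:
        c=max(cv2.findContours((l==k).astype(np.uint8),0,1)[0],key=cv2.contourArea);e=cv2.fitEllipse(cv2.convexHull(c))
        L=onplane(i,e[0],.14);a=onplane(i,(e[0][0]-e[1][0]/2,e[0][1]),.14);print(st[k],e,'diam',2*np.linalg.norm(a-L),'in plate frame',W.T@(L-PC)[:2])
# knob angle now
q=lambda uv,hh:(lambda d:(d@r,d@up))(onplane(i,uv,n=n,p0=P+hh*n)-P)
print('knob px',proj(i,[K,P+.054*n+.032*(np.cos(.44)*up+np.sin(.44)*r),P+.017*n+.04*(np.cos(.44)*up+np.sin(.44)*r)]))
print('side px',proj(camera_info('side'),[K,PC]))
```

```text
pred lid px [[278.20655265 213.98649882]]
[ 200    0   90   84 3902] ((333.83514404296875, -178.67173767089844), (105.49276733398438, 579.6327514648438), 26.588600158691406) diam 0.06232983065736469 in plate frame [0.16281167 0.16283949]
[ 200   31  170  115 2531] ((289.563720703125, 147.84210205078125), (148.19308471679688, 295.63409423828125), 152.7840576171875) diam 0.10537533522650032 in plate frame [0.023616   0.02801731]
[ 217  171  107  111 6309] ((270.59552001953125, 224.97793579101562), (102.89153289794922, 112.36791229248047), 23.7240047454834) diam 0.0779408166768022 in plate frame [-0.02303398 -0.00832636]
knob px [[101.11715012 -34.51924892]
 [102.85817453   4.73884456]
 [142.61399287  48.753686  ]]
side px [[298.26151917 256.41239909]
 [273.13975767 217.3048937 ]]
```

Run:
```python
from w import *
import pickle
g=cv2.imread('pics/w8.png');gr=cv2.medianBlur(cv2.cvtColor(g,7-1),3)
i=camera_info('wrist')
c=cv2.HoughCircles(gr[150:290,200:360],cv2.HOUGH_GRADIENT,1,10,param1=80,param2=15,minRadius=38,maxRadius=50)
for u,v,rr in (c[0][:4] if c is not None else []):
    L=onplane(i,(u+200,v+150),.14);print('lid',u+200,v+150,rr,'plate frame',(W.T@(L-PC)[:2]).round(4))
i3=pickle.load(open('w3.pkl','rb'))
for a in(15,25,35):
    d=np.cos(np.deg2rad(a))*up+np.sin(np.deg2rad(a))*r
    print('w3 ridge',a,proj(i3,[P+.017*n+.03*d,P+.017*n+.041*d]).round(1).tolist(),'inner tip',proj(i3,[P+.054*n+.032*d]).round(1).tolist())
si=camera_info('side')
for f in('s4','s8'):
    s=cv2.imread(f'pics/{f}.png').max(2);k=proj(si,[P+.014*n])[0]
    x,y=np.round(k).astype(int);sub=s[y-17:y+14,x-17:x+18]
    print(f,k);print('\n'.join(''.join('#' if t>150 else '+' if t>110 else '-' if t>75 else '.' for t in row) for row in sub))
```

```text
lid 277.5 213.5 41.6 plate frame [-0.0138 -0.0042]
lid 278.5 223.5 49.4 plate frame [-0.0181 -0.0107]
lid 278.5 203.5 47.2 plate frame [-0.0084  0.0014]
w3 ridge 15 [[283.5, 224.1], [285.5, 234.6]] inner tip [[284.7, 239.5]]
w3 ridge 25 [[278.2, 224.5], [278.2, 235.2]] inner tip [[278.3, 240.0]]
w3 ridge 35 [[272.8, 224.1], [270.9, 234.6]] inner tip [[271.8, 239.5]]
s4 [295.33326322 256.39342894]
###############++-+++##############
###########++##+--++++########+#+##
#########+++++++---+++#############
########++++-------+++++##+########
########++-----..--+---++++####+###
######+++--.......-+-----++++######
#####++--.........---+----+++####+#
####++--...........-+++-.--++######
####++-............-+#+-..--+######
####+-.............-##+-...--+#####
###++-.............-###-....-++####
##++-..............-##+-.....-++###
##+--..............-+#+-.....-++###
#++-...............-+#+-.....-+++##
#+--...............-##+-.....--++##
#++-...............-++-......--+###
##+-...............-++-.......-+###
##+-...............---........-++##
##+-..........................--+##
##+-............
[... 862 characters left out ...]
-###-....--+####
##++-..-----.......-##+-....--+####
##+-..-----...-....+##+-.....-++###
#++-..-----.--....-+##+-.....-++###
##+-.-----..---...-+#++-....--++###
##+-.-----.---.....-++--..-.---+###
##+-.----.-.--.....-----.-.----+###
##+--------.--.....---..--.-.--+###
##+-.----------....--..----..--+###
##+-----------.....--...-------+###
##+--------.---....--..-.-----++###
###+----------.....-....------+####
###+----------.....--..------++####
###+----------....---..------+#####
####+---------....---.-------+#####
#####+---------...--..------++#####
######+--------...--..------+######
######+--------......------+#######
#######++----------------+++#######
#########+--------------++#########
```

The jar sits at about (−14, −4) mm from the plate centre. In the side view the two pointers form one streak, and the ridge is fully hidden under the bar in the wrist view, so they are aligned to within a few degrees. Handing in.

```bash
python3 -c "
from bench import job
print(job.close_job())"
```

```text
the job is handed in; nothing more can be done
None
```

I stood the honey jar upright on the warming plate and turned the inner knob into line with the outer pointer, with nothing seen touching the outer knob or the bystanders, then handed the job in at about 22 s; it returned no verdict.

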